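# Show which spray can goes into which cup

### The job

Call the helper by pressing the button on the call box all the way down and letting it go. Then show what goes where: hold the fingertips just above the middle of the cap of the shortest of the three spray cans, without touching it, for two seconds, then move them just above the middle of the mouth of the one empty cup in the caddy and finish there, with the hand still and pointing. Touch nothing but the call box and its button, and point at no other can and no filled cup.

Things in the scene. Friction and masses are not known exactly. Their poses are not given: they have to be found in the camera images.
- call (a joint): travel of the call button: 0 released, 0.006 m fully down; a spring brings it back up, about 5 N holds it fully down. It moves straight down
- call_top (a point): centre of the top face of the round white call button (32 mm across) on top of the grey call box, 112 mm above the table when released, in a black round collar 48 mm across and 12 mm high; moves down with the button
- callbox: grey box 70 x 70 x 90 mm high, fixed to the table, with the only push button in the scene on top; origin at the centre of its underside
- can_short: shortest of three round spray cans alike in look: aluminium with grey band and white cap, 52 mm across, 110 mm high; loose, upright; origin at the centre of its underside, z up
- can_short_top (a point): centre of the top of the shortest can's cap (cap 45 mm across), z up
- can_mid: middle spray can, 52 mm across, 140 mm high; loose; origin at the centre of its underside
- can_mid_top (a point): centre of the top of the middle can's cap
- can_tall: tallest spray can, 52 mm across, 165 mm high; loose; origin at the centre of its underside
- can_tall_top (a point): centre of the top of the tallest can's cap
- caddy: black base plate 110 x 310 x 12 mm with 30 mm high end lips, fixed to the table, carrying three equal round black cups in a row 95 mm apart along its y; origin at the centre of its underside
- cup_empty: the empty cup: 86 mm across the mouth, 110 mm high, wall 3 mm, fixed on the caddy; any place of the row; origin at the centre of its underside, 12 mm above the table
- cup_empty_rim (a point): centre of the empty cup's mouth, level with its rim (122 mm above the table), z up
- cup_bottle: like the empty cup, but with a bottle standing in it; origin at the centre of its underside
- cup_brush: like the empty cup, but with a dish brush standing in it; origin at the centre of its underside
- bottle: white bottle with grey cap, 46 mm across, 145 mm high, standing loose in its cup and rising about 40 mm above the rim; origin at the centre of its underside
- dish_brush: round dish brush, 48 mm across, 145 mm high, head down, standing loose in its cup, its thin wooden handle rising about 40 mm above the rim; origin at the centre of its underside
- scrub_brush: wooden scrubbing brush lying bristles down, 45 x 115 x 40 mm, loose; origin at the centre of its underside
- soap_box: white soap box with a brown lid panel, 75 x 110 x 44 mm, loose; origin at the centre of its underside
- polish_jar: small glass jar with steel lid, 54 mm across, 45 mm high, loose; origin at the centre of its underside

How it is judged (in metres and radians):
On the way, in this order (a step that is already met when the one before it is completed fails the run):
1. the call button is pressed all the way down (5 mm of its 6 mm or more) (value of joint call above 0.005 m), for 0.05 s.
2. the call button is let go (value of joint call below 0.002 m), for 0.1 s.
3. the tool point dwells above the shortest can for 1.5 s: within 25 mm of its middle, TCP 15 to 80 mm above the cap (horizontal distance between the grasp point and can_short_top below 0.025 m and z of the grasp point in the frame of can_short_top between 0.015 and 0.08 m), for 1.5 s.
At the end, for the whole second after the job is handed in: the tool point stays above the empty cup's mouth (TCP within 30 mm of its middle sideways, from 10 mm below to 85 mm above the rim), the button is up, and all loose things stand at rest and upright (within 0.15 rad) within 8 mm of where they began (horizontal distance between the grasp point and cup_empty_rim below 0.03 m and z of the grasp point in the frame of cup_empty_rim between -0.01 and 0.085 m and value of joint call below 0.002 m and distance of each of can_short, can_mid, can_tall, bottle, dish_brush, scrub_brush, soap_box, polish_jar from where it was at the start of the episode below 0.008 m and linear speed of each of can_short, can_mid, can_tall, bottle, dish_brush, scrub_brush, soap_box, polish_jar below 0.02 m/s and angle between each of can_short, can_mid, can_tall, bottle, dish_brush, scrub_brush, soap_box, polish_jar's own z axis and vertical below 0.15 rad); the robot touches nothing.
It fails at once if the robot touches anything other than the call box (over 0.5 N) ((contact force between the fingers and anything else above 0.5 N and contact force between the fingers and callbox below 0.05 N) or (contact force between the arm and anything else above 0.5 N and contact force between the arm and callbox below 0.05 N)).
It fails at once if a can, a bystander or what stands in a cup is touched (over 0.5 N) (contact force between any of the fingers, the arm and can_short above 0.5 N or contact force between any of the fingers, the arm and can_mid above 0.5 N or contact force between any of the fingers, the arm and can_tall above 0.5 N or contact force between any of the fingers, the arm and bottle above 0.5 N or contact force between any of the fingers, the arm and dish_brush above 0.5 N or contact force between any of the fingers, the arm and scrub_brush above 0.5 N or contact force between any of the fingers, the arm and soap_box above 0.5 N or contact force between any of the fingers, the arm and polish_jar above 0.5 N).
It fails at once if a loose thing is shifted or lifted by more than 10 mm (distance of any of can_short, can_mid, can_tall, bottle, dish_brush, scrub_brush, soap_box, polish_jar from where it was at the start of the episode above 0.01 m).
It fails at once if the robot points at the middle or the tallest can instead (TCP within 20 mm of its middle and less than 45 mm above its cap) ((horizontal distance between the grasp point and can_mid_top below 0.02 m and z of the grasp point in the frame of can_mid_top below 0.045 m) or (horizontal distance between the grasp point and can_tall_top below 0.02 m and z of the grasp point in the frame of can_tall_top below 0.045 m)).
It fails at once if the robot points at a filled cup instead (TCP within 20 mm of the middle of the bottle or dish brush and less than 45 mm above its top) ((horizontal distance between the grasp point and bottle below 0.02 m and z of the grasp point in the frame of bottle below 0.19 m) or (horizontal distance between the grasp point and dish_brush below 0.02 m and z of the grasp point in the frame of dish_brush below 0.19 m)).
It also fails if it takes over 53 s, if anything falls off the work surface, if the arm or the gripper's body presses on something with over 40 N, if the wrist force passes 120 N, or if a joint passes its speed limit or range.

### The arm

A 6-joint arm with a two-finger parallel gripper is mounted at the origin on the work surface. World frame = base frame: x ahead of the robot, y to its left, z up, the work surface at z = 0. Lengths are in mm, angles in rad, forces in N, time in s.
With the tool pointing down it reaches from about 375 to 925 mm from the base axis. Payload 5.7 kg.
Tool frame: the origin (TCP) lies between the finger pads, 19 mm behind the fingertips; this is the grasp point; z points along the fingers, y is the line along which they close (so a half turn about z gives the same grasp; the last joint's range is limited). The gripper opens to 85 mm and grips with 20 to 120 N. Pads are 22 mm wide; open, the fingers measure 114 mm over their backs; the gripper's body (76 mm by 85 mm) begins 54 mm behind the grasp point. The pads swing forward as they close: fully open they stand 13 mm farther back than shut.
Start: joints at [1.176, 0.359, 1.51, -0, 1.272, -0.115], TCP at [165.692, 576.638, 249.967] pointing down, gripper open.
Joint ranges: [-2.97, 2.97], [-1.01, 2.36], [0.21, 2.38], [-0.96, 4.11], [0.2, 2.71], [-2.98, 2.98]. Speed limits (rad/s): [2.39, 2.39, 3.14, 3.14, 3.14, 3.14].

### API

Orientations are given as a 3x3 rotation matrix whose columns are the frame's x, y, z axes.
In Python, from workcell import env, viewer gives the robot as it stands. Calls block until the motion is done:
- env.move_pose(position, orientation): joint-space move of the TCP to a pose.
- env.move_l(position, v=150, rot=None, f_stop=None): straight line of the TCP; rot=None keeps the orientation; v is the mean speed in mm/s. With f_stop (N) it stops when the force on the tool has changed by that much, and returns True; else False.
- env.movej(angles): joint-space move.
- env.grip(opening, grasp_force=None): finger opening in mm; grasp_force is the grip in N (None keeps the last); returns when the fingers have stopped.
- env.wait(seconds).
- env.solve_ik(position, orientation): joint angles nearest the present ones, or None.
- viewer.read_camera(name): name is "scene" or "top" or "wrist"; returns a dict with "image" (384x512x3 uint8, red, green, blue), "fx", "fy", "cx", "cy" (pixels), "distortion" ([k1, k2, p1, p2, k3] as OpenCV has them; the pictures are not rectified), "origin" and "orientation" of the camera in the world. Camera axes: x right, y down, z forward; pixel columns grow to the right and rows downward; lengths in mm; the calibration is good to about 2 mm. A picture is of the moment at which its call begins. There is no depth.
A pose or a line that the arm cannot do raises env.IKError and nothing moves.
- env.finish_job(): hands the job in; it is judged then, once.
Readings, each from a call of its own:
- env.current_t(): time.
- env.current_joints(): joint angles.
- env.current_joint_vel(): joint speeds.
- env.current_joint_torque(): joint torques, N m.
- env.current_tool_pos(): TCP position.
- env.current_eef_rot(): TCP orientation.
- env.current_force(): force on the tool from outside, world axes, zero at the start.
- env.current_wrist_torque(): the same for the moment, N m.
- env.current_grip_width(): finger opening in mm.
- env.current_grasp_force(): force on a finger pad.
Only numpy, scipy, OpenCV 4.12 (cv2) and the standard library are available. Lean on these libraries where they do the work, as an engineer would, in place of code of your own. Each camera call takes 0.05 s, during which the arm holds its last target. There are 200 camera calls.

## Working session

There is one attempt and no reset: what is moved stays moved. The work goes in short steps, each a Python script; the robot and the scene stay as the last script left them, time stands still between calls to the robot, and variables do not carry over. Pictures are saved under pics/ and viewed, at most 10 in all, crops included, and the job is handed in when it is done.

```bash
mkdir -p pics
python3 - <<'E'
from workcell import env, viewer
import cv2,pickle
d={}
for n in("scene","top","wrist"):
    c=viewer.read_camera(n);d[n]=c
    cv2.imwrite(f"pics/{n}0.png",cv2.resize(c["image"][:,:,::-1],(800,600),interpolation=cv2.INTER_CUBIC))
    print(n,c["fx"],c["cx"],c["cy"],c["distortion"],c["origin"],c["orientation"])
pickle.dump(d,open("d0.pkl","wb"));print(env.current_t(),env.current_eef_rot())
E
```

```text
scene 348.05997304261393 259.66863914305776 190.13582757671355 [-0.02616518  0.          0.          0.          0.        ] [ 957.17490094 -309.94032173  784.47929416] [[ 0.55829946  0.654054   -0.51040677]
 [ 0.82962548 -0.43655505  0.34805353]
 [ 0.00482515 -0.61776456 -0.78634831]]
top 474.7051787469257 249.1055870694695 189.40756632181777 [0.0321513 0.        0.        0.        0.       ] [ 392.6310327    10.23092246 1231.38066639] [[ 0.02152239 -0.99365732  0.11037172]
 [-0.9996433  -0.0231343  -0.01334441]
 [ 0.01581314 -0.11004514 -0.99380079]]
wrist 301.20210523484997 252.4719713411464 187.91030952003965 [7.28715041e-05 0.00000000e+00 0.00000000e+00 0.00000000e+00
 0.00000000e+00] [ 99.82435107 595.45384914 372.7293553 ] [[ 0.27656261  0.92629065  0.25592723]
 [ 0.9609953  -0.26627706 -0.07472991]
 [-0.00107407  0.26661237 -0.96380324]]
0.15 [[-9.61100380e-01  2.76198759e-01 -5.51443566e-04]
 [ 2.76199261e-01  9.61099482e-01 -1.32417211e-03]
 [ 1.64257433e-04 -1.42497062e-03 -9.99998971e-01]]
```

View pics/scene0.png

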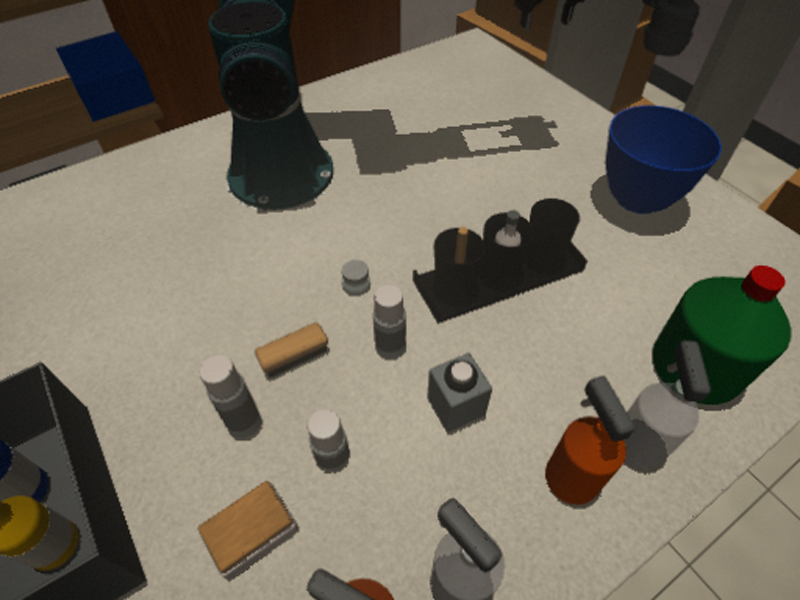

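View pics/top0.png

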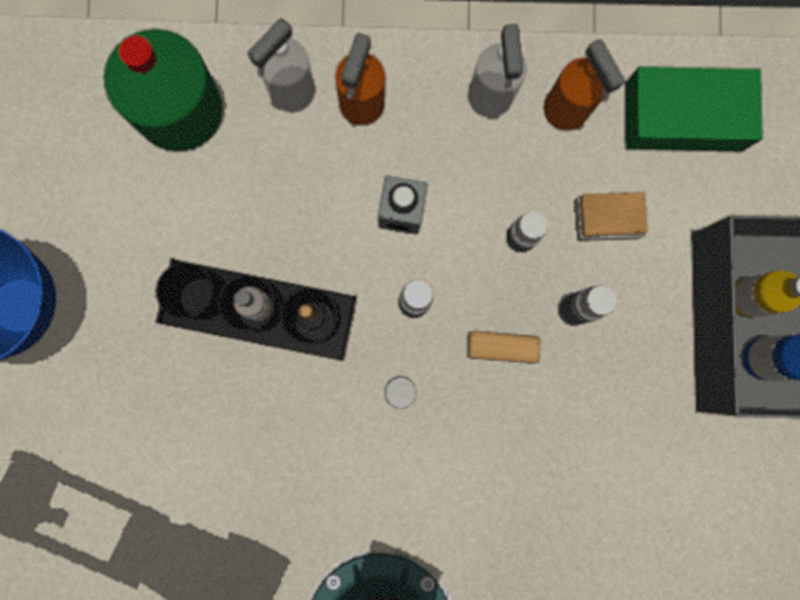

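The scene view shows the call button at about (461,372), can caps at (389,292), (217,366) and (325,421), and the cup mouths, with the empty one at (555,212). The top view shows the button at (403,196), caps at (417,291), (602,300) and (533,223), and the empty cup on the left at about (187,290). I'll triangulate from these.

```bash
cat > h.py <<'E'
import numpy as np, cv2
def K(c): return np.array([[c["fx"],0,c["cx"]],[0,c["fy"],c["cy"]],[0,0,1.]])
def ray(c,uv):   # uv in original pixels
    p=cv2.undistortPoints(np.array([[uv]],float),K(c),np.array(c["distortion"])).ravel()
    d=np.array(c["orientation"])@[p[0],p[1],1]; return np.array(c["origin"]),d/np.linalg.norm(d)
def tri(obs):    # [(cam,uv)] -> point, rms distance to the rays
    A=0;b=0
    for c,uv in obs:
        o,d=ray(c,uv);P=np.eye(3)-np.outer(d,d);A=A+P;b=b+P@o
    x=np.linalg.solve(A,b)
    return x,[np.linalg.norm(np.cross(x-ray(c,uv)[0],ray(c,uv)[1])) for c,uv in obs]
def proj(c,X):
    R=np.array(c["orientation"]).T
    return cv2.projectPoints(np.array(X,float).reshape(-1,1,3),cv2.Rodrigues(R)[0],-R@np.array(c["origin"]),K(c),np.array(c["distortion"]))[0].reshape(-1,2)
def onz(c,uv,z):
    o,d=ray(c,uv); return o+d*(z-o[2])/d[2]
E
python3 - <<'E'
import pickle;from h import *
d=pickle.load(open("d0.pkl","rb"));f=lambda u:(np.array(u)+.5)/1.5625-.5
for n,s,t in[("call",(461,372),(403,196)),("A",(389,294),(417,291)),("B",(217,366),(602,300)),("C",(325,421),(533,223)),("empty",(555,212),(187,290)),
 ("bottle",(513,215),(243,298)),("brush",(462,230),(305,311)),("jar",(355,266),(400,391)),("scrub",(288,343),(504,346)),("soap",(246,523),(614,214))]:
    print(n,*[np.round(a,1) for a in tri([(d["scene"],f(s)),(d["top"],f(t))])])
for n,a in(("scene",(290,260,620,500)),("top",(140,160,640,350))):
    x0,y0,x1,y1=[int(v/1.5625) for v in((410,180,600,330) if n=="scene" else (150,240,370,370))]
    cv2.imwrite(f"pics/{n}_c.png",cv2.convertScaleAbs(cv2.resize(d[n]["image"][y0:y1,x0:x1,::-1],None,fx=5,fy=5,interpolation=cv2.INTER_CUBIC),alpha=3));print(n,x0,y0)
E
cd pics; python3 -c "
import cv2;a=cv2.imread('scene_c.png');b=cv2.imread('top_c.png');print(a.shape,b.shape)"
```

```text
call [674.1 -21.7 108.5] [0.7 0.7]
A [522.2 -44.6 144.6] [0.2 0.2]
B [ 513.  -309.3  167.6] [1.9 1.9]
C [ 635.4 -221.1  114.7] [1.4 1.4]
empty [519.2 298.6 131.9] [3.3 3.3]
bottle [505.4 209.4 160.4] [2.1 2.1]
brush [487.6 118.1 161.1] [0.6 0.6]
jar [374.2 -24.3  56. ] [1. 1.]
scrub [ 448.  -192.6   42.4] [1.7 1.7]
soap [ 669.7 -368.8   39.9] [2. 2.]
scene 262 115
top 96 153
(480, 610, 3) (415, 700, 3)
```

View pics/top_c.png

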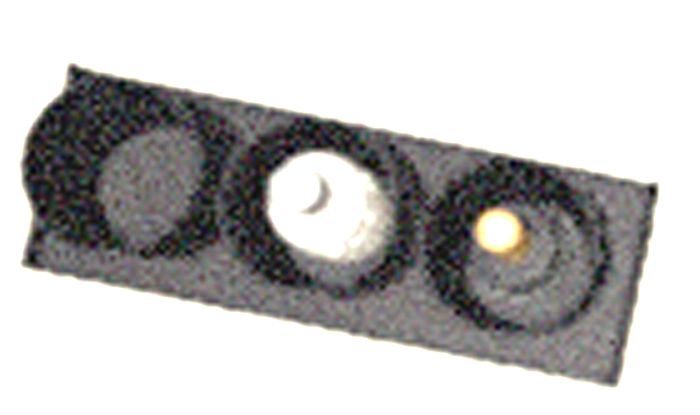

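View pics/scene_c.png

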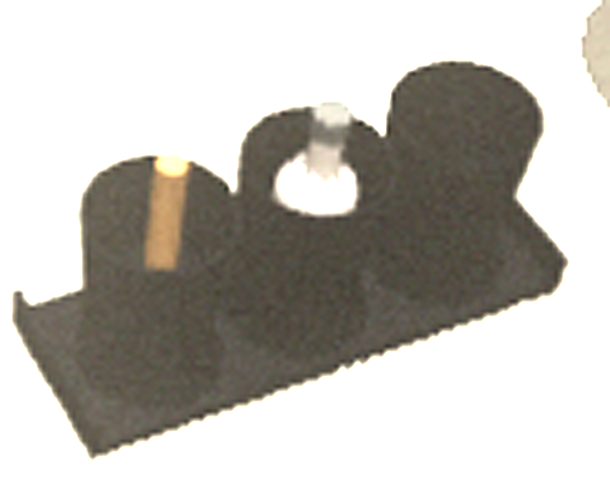

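The brightened crops show the empty cup at the left (+y) end of the row. Its rim is centred near (114,168) in the top crop; in the scene crop the rim spans x 390–543 with its top at y 62. Next I'll check a projected rim circle against these edges, and the corners of the caddy.

Run:
```python
import pickle;from h import *
d=pickle.load(open("d0.pkl","rb"));T,S=d["top"],d["scene"]
ct=lambda u:(np.array(u)+.5)/5-.5+[96,153]
th=np.linspace(0,6.283,100)
for u in((114,168),(316,206),(517,245)):
    p=onz(T,ct(u),122);C=p+np.c_[43*np.cos(th),43*np.sin(th),0*th]
    q=(proj(S,C)-[262,115]+.5)*5;t=(proj(T,C)-[96,153]+.5)*5
    print(p.round(1),"scene x",q[:,0].min().round(),q[:,0].max().round(),"top",q[:,1].min().round(),"| top img",t.min(0).round(),t.max(0).round())
cs=[onz(T,ct(u),z) for u,z in(((655,188),30),((615,382),30),((70,68),30),((25,265),30))]
print(np.round(cs,1),np.mean(cs,0))
print("TCP pix",proj(d["wrist"],[[674,-22,112]]))
```

```text
[516.3 301.  122. ] scene x 379.0 536.0 top 62.0 | top img [22. 78.] [207. 260.]
[500.6 206.3 122. ] scene x 228.0 388.0 top 109.0 | top img [224. 115.] [409. 298.]
[484.4 112.  122. ] scene x 67.0 232.0 top 159.0 | top img [425. 154.] [609. 337.]
[[522.7  51.3  30. ]
 [423.9  68.8  30. ]
 [577.1 349.8  30. ]
 [476.4 366.9  30. ]] [500.02615556 209.20768616  30.        ]
TCP pix [[-41.95660937 612.81578205]]
```

Shortest is can C: (635,-221), measured height 115 against 145 and 168 for the others. The empty cup is at about (515,300), and the callbox at (674,-22). These agree with the given heights. Now I'll move above the button with shut fingers and check with the wrist camera.

Run:
```python
from workcell import env, viewer
from h import *
import pickle
from scipy.spatial.transform import Rotation as Ro
R0=np.array(env.current_eef_rot());R=Ro.from_euler('z',-1.29).as_matrix()@np.c_[[-.961,.276,0],[.276,.961,0],[0,0,-1]]
u,_,v=np.linalg.svd(R);R=u@v;np.save("R.npy",R)
env.grip(0)
env.move_l([130,450,330],v=250)
env.move_pose([450,-15,330],R)
W={}
for i,p in enumerate(([600,-22,300],[600,-200,300])):
    env.move_l(p,v=250);W[i]=viewer.read_camera("wrist")
    cv2.imwrite(f"pics/w{i}.png",cv2.resize(W[i]["image"][:,:,::-1],(800,600),interpolation=cv2.INTER_CUBIC))
    for n,X in(("call",[674.1,-21.7,112]),("C",[635.4,-221.1,110]),("A",[522.2,-44.6,140]),("B",[513,-309,165])):
        print(i,n,((proj(W[i],X)[0]+.5)*1.5625-.5).round())
pickle.dump(W,open("w.pkl","wb"))
print(env.current_t(),env.current_tool_pos(),env.current_joints(),env.current_force(),env.current_grip_width())
```

```text
0 call [508. 269.]
0 C [442. 514.]
0 A [275. 314.]
0 B [278. 669.]
1 call [525. -32.]
1 C [448. 299.]
1 A [251.  -4.]
1 B [259. 457.]
5.4417 [ 599.70893452 -198.41115066  300.15941031] [-4.29250914e-01  3.66821450e-01  1.37114940e+00  8.07485257e-04
  1.40412411e+00 -4.31463393e-01] [-0.76773842  0.4230951  -0.90664486] 0.10459014808578448
```

View pics/w0.png

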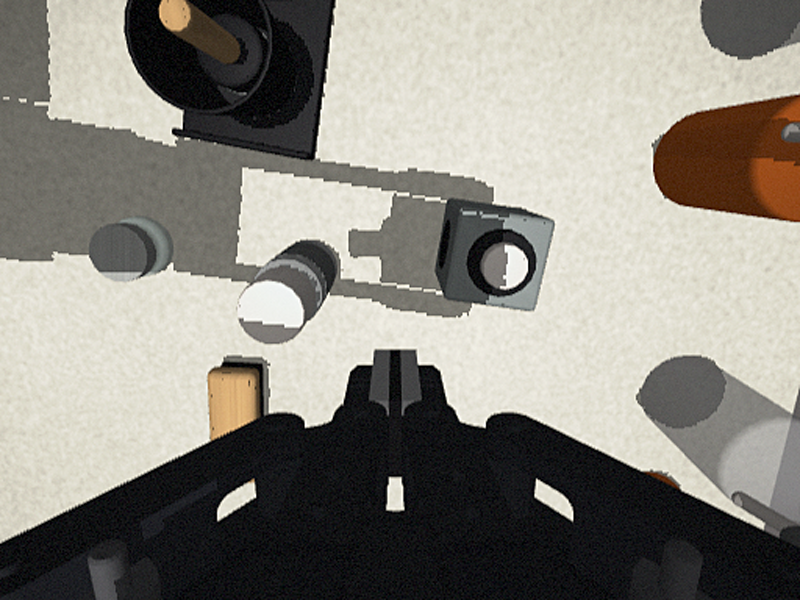

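View pics/w1.png

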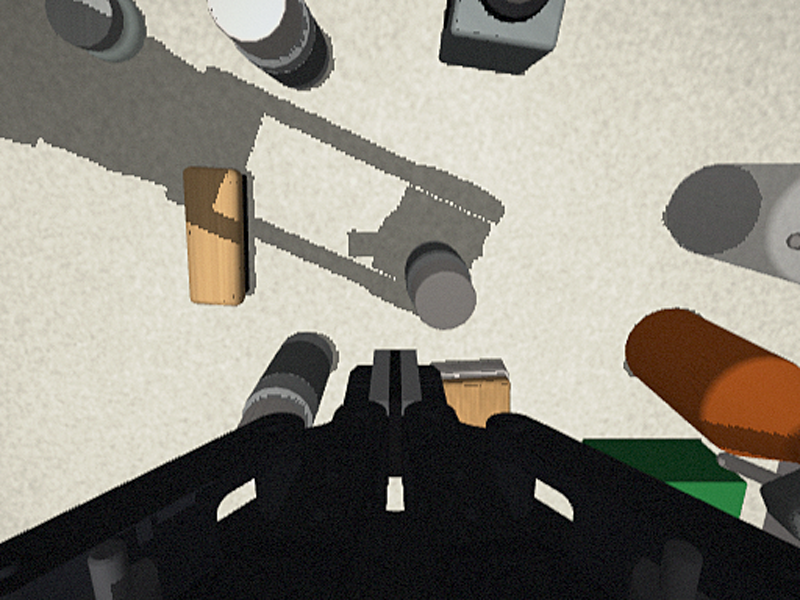

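The wrist views confirm it: the button is at (505,265) against a predicted (508,269), and the short can's cap at (445,299) against (448,299). Pressing now.

Run:
```python
from workcell import env, viewer
from h import *
env.move_l([673,-21,300],v=250)
env.move_l([673,-21,150],v=120)
print(env.current_tool_pos(),env.current_force())
s=env.move_l([673,-21,120],v=15,f_stop=15)
env.wait(.3)
print(s,env.current_tool_pos(),env.current_force(),env.current_t())
```

```text
[673.6690486  -21.12514218 150.92711074] [-0.13342969 -0.69925528  0.50842784]
True [673.01124238 -21.0009498  124.80881393] [-1.15073232 -0.01705108  5.52113991] 9.625
```

Run:
```python
from workcell import env, viewer
from h import *
s=env.move_l([673,-21,121],v=10,f_stop=12); env.wait(.2)
print(s,env.current_tool_pos(),env.current_force())
env.move_l([673,-21,270],v=120); env.wait(.3)
print(env.current_force())
env.move_l([635,-221,270],v=200)
env.move_l([635,-221,157],v=100)
W=viewer.read_camera("wrist");cv2.imwrite("pics/w2.png",W["image"][:,:,::-1])
env.wait(2.3)
print(env.current_tool_pos(),env.current_force(),env.current_t())
S=viewer.read_camera("scene");cv2.imwrite("pics/s2.png",cv2.resize(S["image"][:,:,::-1],(800,600),interpolation=cv2.INTER_CUBIC))
```

```text
True [673.01152772 -20.98170355 124.77991478] [-1.15537075 -0.11101319  6.33856285]
[-0.25314687 -0.41631742  0.06321113]
[ 634.97632044 -221.01820442  157.0263938 ] [ 0.4095919  -0.42642379  0.67649195] 16.525
```

View pics/s2.png

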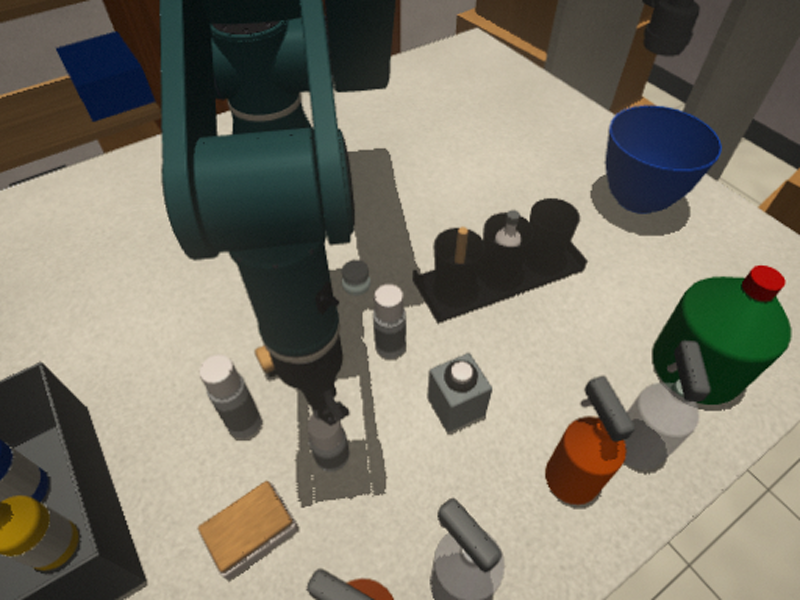

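View pics/w2.png

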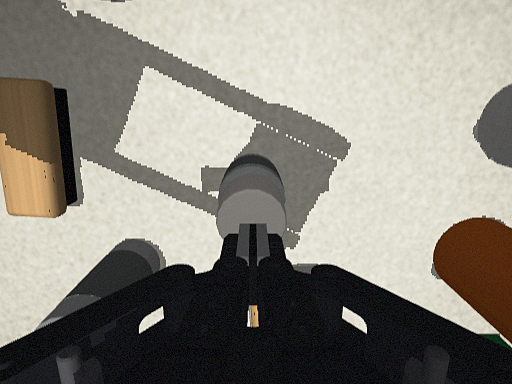

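The fingertips were centred over the short can's cap (scene 328,415; wrist 252,215), nothing has moved, and the button is up at (461,372). On to the cup.

Run:
```python
from workcell import env, viewer
from h import *
env.move_l([635,-221,290],v=150)
env.move_l([515,220,290],v=250)
W=viewer.read_camera("wrist");cv2.imwrite("pics/w3.png",cv2.convertScaleAbs(cv2.resize(W["image"][:,:,::-1],(800,600)),alpha=2))
th=np.linspace(0,6.283,60);q=(proj(W,np.array([515.5,300,122])+np.c_[43*np.cos(th),43*np.sin(th),0*th])+.5)*1.5625
print(q.min(0),q.max(0),q.mean(0))
env.move_l([515.5,300,290],v=150)
env.move_l([515.5,300,168],v=100)
print(env.current_tool_pos(),env.current_force(),env.current_t())
```

```text
[324.56536018  62.06471425] [470.45993606 215.42907399] [398.74864691 140.35225979]
[516.02547649 300.23216735 168.70679762] [ 0.01578723  0.31248219 -0.44674875] 21.6833
```

View pics/w3.png

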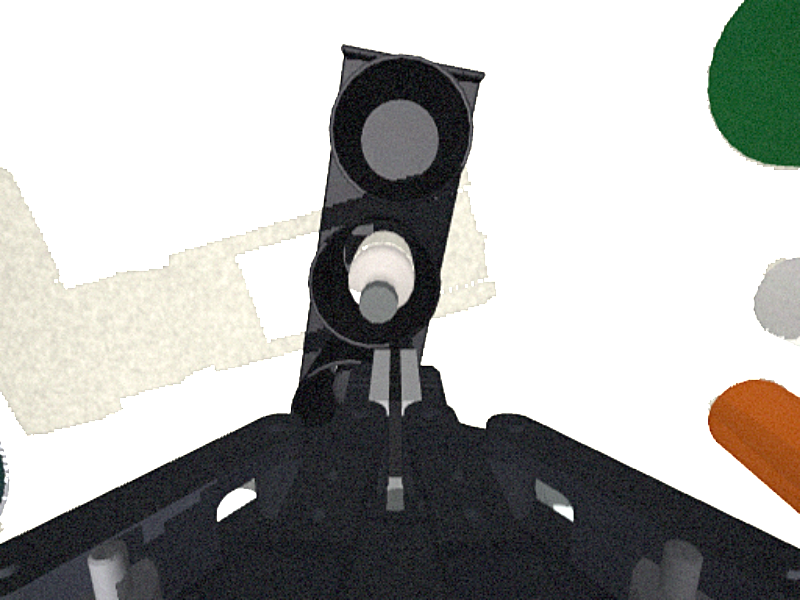

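The empty cup's rim spans about (331–472, 56–198), against a predicted (325–470, 62–215). The cup is confirmed empty and the aim is good to a few mm, so I'm handing in.

Run:
```python
from workcell import env
env.wait(1);print(env.current_tool_pos(),env.current_force(),abs(env.current_joint_vel()).max());print(env.finish_job())
```

```text
[515.51405989 300.00269915 167.98676221] [-0.37338473  0.12919574 -0.32458013] 0.001607864236255366
the job is handed in; nothing more can be done
None
```

I pressed the call button fully and released it, held the fingertips over the shortest can for just over two seconds, then stopped them still above the empty cup and handed the job in; no verdict was returned.

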